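Call on the desk intercom and hold the talk bar

ROBOT

A 6-joint arm with a two-finger parallel gripper is mounted at the origin on the work surface; the furniture and walls round the work are solid. World frame = base frame: x ahead of the robot, y to its left, z up, the work surface at z = 0. Lengths are in m, angles in degrees, forces in N, time in s.
With the tool pointing down it reaches from about 0.275 to 0.85 m from the base axis. Payload 19 kg.
Tool frame: the origin (TCP) lies at the very end of the fingers, on their centre line; the grasp point (between the pads) lies env.grip_point_offset behind it (env.grip_point_offset is the distance from the TCP to the grasp point, in m); z points along the fingers, y is the line along which they close (so a half turn about z gives the same grasp; the last joint's range is limited). The gripper opens to 85 mm and grips with 20 to 120 N. Pads are 22 mm wide; open, the fingers measure 114 mm over their backs; the gripper's body (76 mm by 85 mm) begins 54 mm behind the grasp point. The pads swing forward as they close: fully open they stand 13 mm farther back than shut.
Start: joints at [65.374, 8.623, 82.357, -0, 89.026, -7.678], TCP at [0.168, 0.55, 0.231] pointing down, gripper open.
Joint ranges: [-160.23, 160.23], [-39.13, 120.54], [6.94, 153.29], [-79.49, 259.48], [9.18, 160.14], [-161.06, 161.06]. Speed limits (degrees/s): [108.29, 108.29, 127.2, 172.46, 172.46, 172.46].

INTERFACE

Orientations are given as a 3x3 rotation matrix whose columns are the frame's x, y, z axes.
In Python, from plant import env gives the robot as it stands. Calls block until the motion is done:
- env.move_to(position, orientation): joint-space move of the TCP to a pose.
- env.line_to(position, attitude=None, max_speed=0.15, until_force=None): straight line of the TCP; attitude=None keeps the orientation; max_speed is the mean speed in m/s. With until_force (N) it stops when the force on the tool has changed by that much, and returns True; else False.
- env.set_joints(angles): joint-space move.
- env.open_gripper() and env.close(): open the fingers fully, or close them until they stop; the grip force is fixed at half the most.
- env.pause(seconds).
- env.inverse_kinematics(position, orientation): joint angles nearest the present ones, or None.
- env.observe(): the state.
- env.camera(name): name is "scene" or "top" or "wrist"; returns a dict with "img" (420x560x3 uint8, red, green, blue), "fx", "fy", "cx", "cy" (pixels), "world_from_camera" (4x4, takes a point from camera to world coordinates). Camera axes: x right, y down, z forward; pixel columns grow to the right and rows downward; lengths in m; the calibration is good to about 2 mm. A picture is of the moment at which its call begins. There is no depth.
A pose or a line that the arm cannot do raises env.Unreachable and nothing moves.
- env.job_done(): hands the job in; it is judged then, once.
The state is a dict: "time_s": time; "joints": joint angles; "joint_velocities": joint speeds; "effort": joint torques, N m; "position": TCP position; "orientation": TCP orientation; "contact_force": force on the tool from outside, world axes, zero at the start; "wrist_torque": the same for the moment, N m; "width": finger opening in m; "gripper_force": force on a finger pad.
Only numpy, scipy, OpenCV 4.12 (cv2) and the standard library are available. Lean on these libraries where they do the work, as an engineer would, in place of code of your own. Each camera call takes 0.05 s, during which the arm holds its last target. There are 200 camera calls.

TASK

Call the workshop on the desk intercom with the fingertips, closed: switch it on by pushing down the raised end of the red rocker, then press the blue key fully and let it up, then press the yellow key fully and let it up. Last, press the white talk bar on the separate speaker unit fully down and finish with the fingers still holding it down. Do not press the green key, press no key before the intercom is on and never two at once, and do not pick up or shift anything on the desk.

Things in the scene. Friction and masses are not known exactly. Their poses are not given: they have to be found in the camera images.
- console: key console of the intercom, a grey box 80 x 250 x 32 mm fixed to the desk; origin at the centre of its underside, y along its length, z up. On its top, in one row along y at 55 mm spacing, sit the blue, yellow and green keys and the red rocker, in any order. It may stand left or right of the talk unit
- talk_unit: speaker and talk unit, a grey box 92 x 150 x 32 mm fixed to the desk; origin at the centre of its underside, y along its length, z up; its talk bar lies on the half nearer the robot, slots of a speaker on the far half
- talk_bar_top (a point): centre of the top face of the white talk bar, 28 x 98 mm (long side along the unit's y), about 50 mm above the desk and 12 mm above its black surround when up; moves down with the bar
- talk_bar (a joint): travel of the talk bar, m: 0 up, 0.006 fully down; springs back up when let go. About 2 N starts it and 6 N holds it fully down
- blue_key_top (a point): centre of the top face of the blue key of the intercom console (key 32 x 28 mm, 28 mm across the row; stands about 12 mm above its black 60 x 44 mm bezel, about 50 mm above the desk when up); x along the key's 32 mm side, y along the row, z up; the point moves down with the key
- blue_key (a joint): travel of the blue key, m: 0 up, 0.006 fully down; it springs back up when let go. About 1.5 N starts it and 5 N holds it fully down
- yellow_key_top (a point): centre of the top face of the yellow key of the intercom console (key 32 x 28 mm, 28 mm across the row; stands about 12 mm above its black 60 x 44 mm bezel, about 50 mm above the desk when up); x along the key's 32 mm side, y along the row, z up; the point moves down with the key
- yellow_key (a joint): travel of the yellow key, m: 0 up, 0.006 fully down; it springs back up when let go. About 1.5 N starts it and 5 N holds it fully down
- green_key_top (a point): centre of the top face of the green key of the intercom console (key 32 x 28 mm, 28 mm across the row; stands about 12 mm above its black 60 x 44 mm bezel, about 50 mm above the desk when up); x along the key's 32 mm side, y along the row, z up; the point moves down with the key; not to be pressed
- green_key (a joint): travel of the green key, m: 0 up, 0.006 fully down; it springs back up when let go. About 1.5 N starts it and 5 N holds it fully down
- rocker_press (a point): where to press the red rocker (50 x 26 mm, V-shaped, two faces 25 mm long meeting over its pivot). The point is fixed to the bezel, 18 mm from the pivot along +x (the end away from the robot, with the white dot), at the height where that end's face lies level once it is on, 46 mm above the desk. While off, that end stands raised: its tip, 24 mm from the pivot, is about 9 mm higher than this point. x from the pivot to the raised end, y along the row, z up
- rocker (a joint): angle of the rocker, rad: 0 off (end with the dot raised), 0.38 fully on (that end level, other end raised); stays where it is left. About 2 N on the tip moves it
- stamp: loose bystander: hand stamp with a red knob, 24 x 48 x 69 mm, origin at the centre of its underside
- marker: loose bystander: white marker pen lying, 17 x 135 x 16 mm, long along y, origin underneath its centre
- eraser: loose bystander: blue and white eraser, 21 x 46 x 12 mm, origin at the centre of its underside
- calculator: loose bystander: pocket calculator lying flat, 118 x 72 x 13 mm, origin at the centre of its underside; its keys have no part in the job
- ink_bottle: loose bystander: dark blue ink bottle with a black cap, 54 x 54 x 64 mm, origin at the centre of its underside
- sticky_notes: loose bystander: pad of yellow sticky notes, 76 x 76 x 20 mm, origin at the centre of its underside

How it is judged (in metres and radians):
On the way, in this order (a step that is already met when the one before it is completed fails the run):
1. the rocker is pushed on (value of joint rocker above 0.3 rad and value of joint each of blue_key, yellow_key, green_key, talk_bar below 0.002 m), for 0.1 s.
2. the blue key is pressed (value of joint rocker above 0.3 rad and value of joint blue_key above 0.0042 m), for 0.05 s.
3. the blue key is up again and the yellow key is pressed (value of joint rocker above 0.3 rad and value of joint blue_key below 0.002 m and value of joint yellow_key above 0.0042 m), for 0.05 s.
4. the keys are up and the talk bar is held down by the fingers (value of joint rocker above 0.3 rad and value of joint each of blue_key, yellow_key, green_key below 0.002 m and value of joint talk_bar above 0.0042 m and contact force between the fingers and talk_unit above 1 N), for 0.2 s.
At the end, for the whole second after the job is handed in: The rocker is on (over 0.3 rad), all three keys are up (under 2 mm of travel), the fingers hold the talk bar down (over 4.2 of its 6 mm, with more than 1 N), and no bystander has moved 20 mm (all of step 4 and distance of each of stamp, marker, eraser, calculator, ink_bottle, sticky_notes from where it was at the start of the episode below 0.02 m); the arm keeps its last pose, push and grip.
It fails at once if the green key is pressed (over 3 mm) (value of joint green_key above 0.003 m).
It fails at once if a key or the talk bar is pressed (over 3 mm) while the rocker is off (value of joint rocker below 0.2 rad and value of joint any of blue_key, yellow_key, green_key, talk_bar above 0.003 m).
It fails at once if two of the keys and the talk bar are pressed at once (value of joint each of blue_key, yellow_key above 0.003 m or value of joint each of blue_key, talk_bar above 0.003 m or value of joint each of yellow_key, talk_bar above 0.003 m).
It fails at once if a bystander is lifted or shifted by more than 20 mm (distance of any of stamp, marker, eraser, calculator, ink_bottle, sticky_notes from where it was at the start of the episode above 0.02 m).
It also fails if it takes over 45 s, if anything falls off the work surface, if the arm or the gripper's body presses on something with over 40 N, if the wrist force passes 120 N, or if a joint passes its speed limit or range.

## Working session

There is one attempt and no reset: what is moved stays moved. The work goes in short steps, each a Python script; the robot and the scene stay as the last script left them, time stands still between calls to the robot, and variables do not carry over. Pictures are saved under pics/ and viewed, at most 10 in all, crops included, and the job is handed in when it is done.

```bash
mkdir -p pics; python3 - <<'E'
from plant import env
import cv2,numpy as np
for n in("top","scene"):
    c=env.camera(n); cv2.imwrite(f"pics/{n}0.png",c["img"][:,:,::-1]); print(n,c["fx"],c["fy"],c["cx"],c["cy"],np.round(c["world_from_camera"],4).tolist())
print(env.observe()["time_s"],env.grip_point_offset)
E
```

```text
top 406.24436698456134 406.24436698456134 285.1898891149161 212.71082619795294 [[0.0203, -0.9911, 0.1317, 0.2176], [-0.9997, -0.0216, -0.0087, -0.062], [0.0115, -0.1315, -0.9912, 1.185], [0.0, 0.0, 0.0, 1.0]]
scene 406.6295300510278 406.6295300510278 285.80689906607245 208.45392799453273 [[0.6168, -0.4466, 0.6482, -0.4635], [-0.787, -0.3642, 0.4979, -0.71], [0.0137, -0.8172, -0.5761, 0.8176], [0.0, 0.0, 0.0, 1.0]]
0.1 0.0187
```

View pics/top0.png

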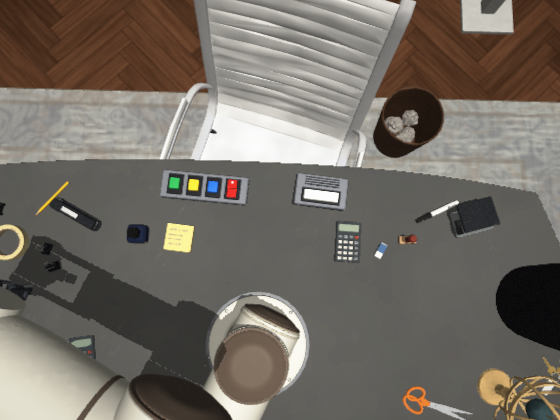

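View pics/scene0.png

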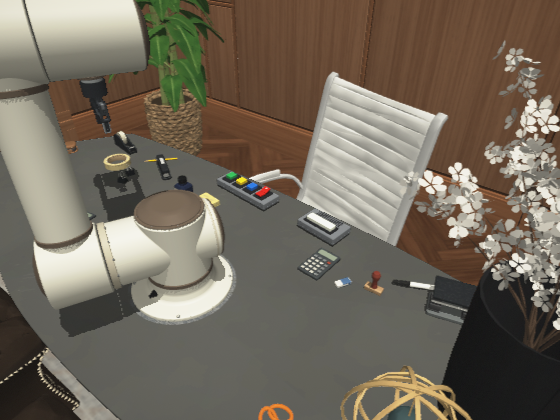

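The top view shows the console at (204,187), with green (175,184), yellow (194,186), blue (213,187) and red (232,189). The talk bar is at (320,196). I'll segment these, then hover with the wrist camera.

```bash
cat > h.py <<'E'
from plant import env
import cv2,numpy as np
def world(c,uv,z):
    T=c["world_from_camera"]; d=T[:3,:3]@[(uv[0]-c["cx"])/c["fx"],(uv[1]-c["cy"])/c["fy"],1]
    return T[:3,3]+d*(z-T[2,3])/d[2]
HUE={"green":(45,80),"yellow":(24,34),"blue":(100,125),"red":None,"white":None}
def find(c,name,near,r):
    h=cv2.cvtColor(c["img"],cv2.COLOR_RGB2HSV).astype(int); H,S,V=h[...,0],h[...,1],h[...,2]
    if name=="white": m=(S<40)&(V>185)
    elif name=="red": m=((H<8)|(H>172))&(S>150)&(V>90)
    else: m=(H>=HUE[name][0])&(H<=HUE[name][1])&(S>120)&(V>80)
    w=np.zeros_like(m); u,v=map(int,near); w[max(v-r,0):v+r,max(u-r,0):u+r]=1
    n,l,st,ce=cv2.connectedComponentsWithStats((m&w).astype(np.uint8))
    if n<2: return None
    i=1+np.argmax(st[1:,4]); return ce[i],st[i],cv2.minAreaRect(np.argwhere(l==i)[:,::-1].astype(np.float32))
def project(c,p):
    T=c["world_from_camera"]; q=T[:3,:3].T@(np.asarray(p)-T[:3,3])
    return np.array([c["fx"]*q[0]/q[2]+c["cx"],c["fy"]*q[1]/q[2]+c["cy"]])
def R(yaw): # pointing down, tool y axis at yaw (rad) from world x
    y=np.array([np.cos(yaw),np.sin(yaw),0]); z=np.array([0,0,-1.]); return np.c_[np.cross(y,z),y,z]
E
python3 - <<'E'
from h import *
c=env.camera("top"); P={}
for n,uv,r in [("green",(175,184),11),("yellow",(194,186),10),("blue",(213,187),10),("red",(232,189),13),("white",(320,196),22)]:
    f=find(c,n,uv,r); P[n]=world(c,f[0],.05); print(n,f[0],f[1],P[n].round(4))
d=P["green"]-P["blue"]; print("row yaw",np.degrees(np.arctan2(d[1],d[0])))
o=env.observe(); print(o["orientation"])
w=env.camera("wrist"); print((np.linalg.inv(np.r_[np.c_[o["orientation"],o["position"]],[[0,0,0,1]]])@w["world_from_camera"]).round(3), w["fx"])
for y in (0,180):
  for n in P:
    q=env.inverse_kinematics(P[n]+[0,0,.2],R(np.radians(y))); print(y,n,None if q is None else np.round(q))
E
```

```text
green [173.81818182 182.52892562] [169 177  11  12 121] [0.4479 0.2457 0.05  ]
yellow [193.12711864 184.55932203] [188 179  12  12 118] [0.4432 0.1908 0.05  ]
blue [212.28346457 186.43307087] [207 181  12  12 127] [0.4391 0.1363 0.05  ]
red [231.39884393 188.54913295] [226 179  12  19 173] [0.4342 0.0819 0.05  ]
white [320.94817073 194.99085366] [304 189  35  13 328] [ 0.4213 -0.1724  0.05  ]
row yaw 85.39845504086882
[[-9.56571980e-01  2.91495987e-01 -3.69095291e-04]
 [ 2.91496202e-01  9.56571606e-01 -8.52221155e-04]
 [ 1.04647028e-04 -9.22800754e-04 -9.99999569e-01]]
[[ 0.    -0.952 -0.305  0.078]
 [ 1.     0.001 -0.001  0.001]
 [ 0.001 -0.305  0.952 -0.143]
 [ 0.     0.     0.     1.   ]] 340.9014259424695
0 green [20.  1. 89. -0. 91. 20.]
0 yellow [14. -3. 92. -0. 91. 14.]
0 blue [ 8. -6. 95. -0. 91.  8.]
0 red [ 1. -8. 97. -0. 91.  1.]
0 white [-32.  -6.  95.  -0.  91. -32.]
180 green [  20.    1.   89.   -0.   91. -160.]
180 yellow None
180 blue None
180 red None
180 white [-32.  -6.  95.  -0.  91. 148.]
```

```bash
python3 - <<'E'
from h import *
env.close()
yw=np.radians(-4.6)
env.move_to([.441,.16,.25],R(yw))
c=env.camera("wrist"); cv2.imwrite("pics/w1.png",c["img"][:,:,::-1])
print(env.observe()["time_s"],env.observe()["width"])
for n,p in dict(green=(.4479,.2457,.05),yellow=(.4432,.1908,.05),blue=(.4391,.1363,.05),red=(.4342,.0819,.05)).items(): print(n,project(c,p))
E
```

```text
2.7583 4.10454499542217e-05
green [277.29816995  85.53440513]
yellow [276.90291034 143.69330169]
blue [277.08463856 195.97078078]
red [276.51712719 243.55179659]
```

View pics/w1.png

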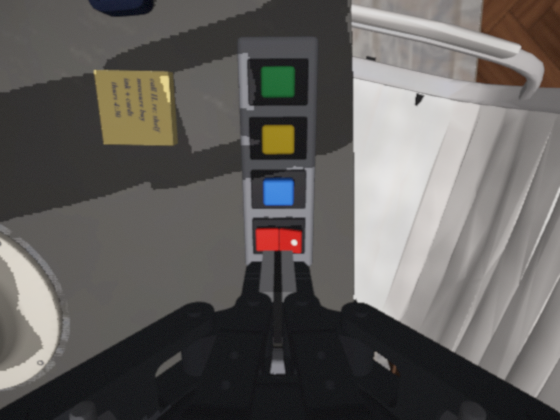

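The wrist view shows the key tops at about (278,81), (278,139) and (278,192). The rocker is at (279,240), with its dot on the far side at (294,242). I'll refine the positions and push the rocker.

```bash
python3 - <<'E'
from h import *
import json
c=env.camera("wrist"); top=dict(green=(.4479,.2457),yellow=(.4432,.1908),blue=(.4391,.1363))
W={}
for n,p in top.items():
    f=find(c,n,project(c,(*p,.05)),28); W[n]=world(c,f[2][0],.05)[:2]; print(n,f[2],W[n])
d=W["green"]-W["blue"]; yw=np.arctan2(d[1],d[0])-np.pi/2; row=np.array([-np.sin(yw),np.cos(yw)]); ax=np.array([np.cos(yw),np.sin(yw)])
y0=np.mean([.65*W[n]+.35*np.array(top[n]) for n in W],0)   # middle = yellow
K={"yaw":yw,"yellow":y0.tolist(),"blue":(y0-.055*row).tolist(),"rocker":(y0-.11*row+.020*ax).tolist(),"green":(y0+.055*row).tolist()}
print(np.degrees(yw),np.linalg.norm(d),K); json.dump(K,open("k.json","w"))
env.move_to([*K["rocker"],.085],R(yw))
hit=env.line_to([*K["rocker"],.043],max_speed=.03,until_force=12)
o=env.observe(); print(hit,o["position"],o["contact_force"],o["time_s"])
env.line_to([*K["rocker"],.12])
env.move_to([*(y0-.02*row),.25],R(yw))
c=env.camera("wrist"); cv2.imwrite("pics/w2.png",c["img"][:,:,::-1])
E
```

```text
green ((277.5, 81.5), (29.0, 31.0), 90.0) [0.44832676 0.24935764]
yellow ((277.5, 139.0), (28.0, 31.0), 90.0) [0.44412052 0.19546323]
blue ((278.5, 191.5), (27.0, 31.0), 90.0) [0.44092775 0.14112082]
-3.9106238163931404 0.1084894210789868 {'yaw': np.float64(-0.0682532614029665), 'yellow': [0.44408792202151104, 0.1937806979288931], 'blue': [0.4403369065836812, 0.13890875716510054], 'rocker': [0.4565393241508668, 0.08267281078755163], 'green': [0.4478389374593409, 0.24865263869268567]}
True [0.45678641 0.08265545 0.04593751] [-1.8826026  -0.24690628  8.93538946] 4.7667
```

View pics/w2.png

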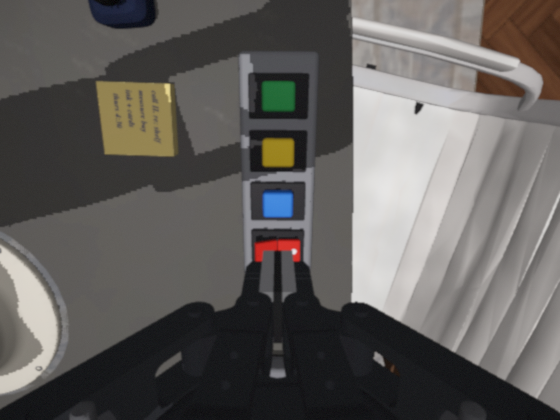

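The rocker push stopped at z = 0.0459, the level height, so the rocker is on. The second view shows the keys unchanged and up: blue (278,205), yellow (278,152). Next are the blue key, the yellow key and a look at the talk unit.

```bash
python3 - <<'E'
from h import *
import json
K=json.load(open("k.json")); r=R(K["yaw"])
for n in("blue","yellow"):
    env.move_to([*K[n],.075],r)
    hit=env.line_to([*K[n],.0425],max_speed=.02,until_force=11)
    o=env.observe(); print(n,hit,o["position"],o["contact_force"],o["time_s"])
    env.pause(.15); env.line_to([*K[n],.075],max_speed=.06); env.pause(.2)
env.line_to([*K["yellow"],.2])
env.move_to([.42,-.19,.22],r)
c=env.camera("wrist"); cv2.imwrite("pics/w3.png",c["img"][:,:,::-1])
p=project(c,(.4213,-.1724,.05)); print(p); f=find(c,"white",p,75); print(f); print(world(c,f[2][0],.05))
E
```

```text
blue True [0.44038185 0.13889878 0.04395915] [-3.06124473 -0.28365703  9.19985791] 8.3417
yellow True [0.44411389 0.1937981  0.0439933 ] [-2.02766225 -0.99561225  8.54953268] 11.1417
[276.79355362 162.78073219]
(array([275.63345633, 193.54858549]), array([263, 175,  28,  34, 813], dtype=int32), ((276.5, 191.5), (33.0, 27.0), 90.0))
[ 0.41915007 -0.20005977  0.05      ]
```

View pics/w3.png

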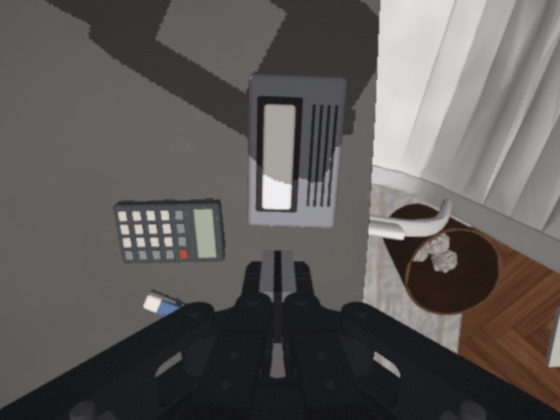

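Both keys bottomed out at z = 0.044. The bar is half in shadow and runs from (279,104) to (277,210), so its centre is the mean of the two ends.

```bash
python3 - <<'E'
from h import *
import json
K=json.load(open("k.json"))
c=env.camera("wrist"); a,b=world(c,(279.5,104),.05),world(c,(277.5,210),.05); print(a,b,np.linalg.norm(a-b))
d=a-b; yw=np.arctan2(d[1],d[0])-np.pi/2; p=.6*(a+b)[:2]/2+.4*np.array([.4213,-.1724]); print(p,np.degrees(yw))
env.move_to([*p,.075],R(yw))
hit=env.line_to([*p,.0425],max_speed=.02,until_force=14)
env.pause(.6); o=env.observe(); print(hit,o["position"],o["contact_force"],o["time_s"])
s=env.camera("scene"); cv2.imwrite("pics/s2.png",s["img"][150:320,150:480,::-1].repeat(2,0).repeat(2,1))
E
```

```text
[ 0.42726358 -0.12006433  0.05      ] [ 0.41894196 -0.21864849  0.05      ] 0.09893475732909583
[ 0.42238166 -0.17057385] -4.824971929115
True [ 0.42238894 -0.17056958  0.0439567 ] [-2.78593333  0.1537501   9.42404384] 17.375
```

View pics/s2.png

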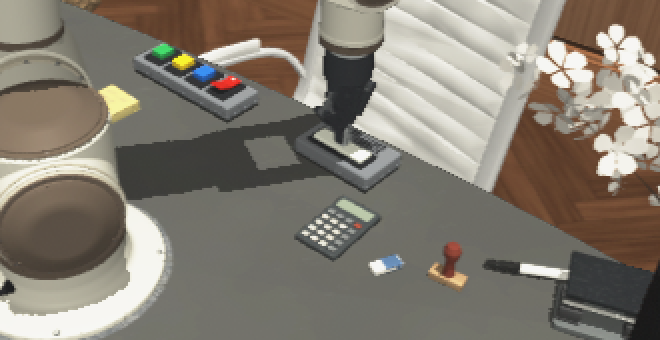

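The fingers are on the white bar at (350,150) with z = 0.0440 and about 9 N. The keys are up and the bystanders are undisturbed, so I'm handing in.

```bash
python3 -c "
from plant import env
print(env.job_done())"
```

```text
the job is handed in; nothing more can be done
None
```

I handed in the job with all four steps done: rocker on, blue key then yellow key pressed fully and released, and the fingers holding the talk bar fully down at about 9 N. The bystanders look untouched; the hand-in returned no verdict.

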